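Flip the status flag of the petri dish station

ROBOT

A 6-joint arm with a two-finger parallel gripper is mounted at the origin on a cart in front of the work surface, level with it; the furniture and walls round the work are solid. World frame = base frame: x ahead of the robot, y to its left, z up, the work surface at z = 0. Lengths are in m, angles in rad, forces in N, time in s.
With the tool pointing down it reaches from about 0.35 to 0.775 m from the base axis. Payload 7.3 kg.
Tool frame: the origin (TCP) lies where the fingers leave the gripper's body, on its centre line; the fingertips stand 66 mm ahead of it and the grasp point (between the pads) lies 47 mm ahead of it (robot.tips_ahead is the distance from the TCP to the fingertips, in m); z points along the fingers, y is the line along which they close (so a half turn about z gives the same grasp; the last joint's range is limited). The gripper opens to 92 mm and grips with 3 to 60 N. Pads are 19 mm wide; open, the fingers measure 130 mm over their backs; the gripper's body (75 mm by 190 mm) begins 47 mm behind the grasp point.
Start: joints at [0.961, 0.342, 1.524, -0, 1.275, -0.146], TCP at [0.235, 0.47, 0.292] pointing down, gripper open.
Joint ranges: [-2.53, 2.53], [-0.77, 2.02], [0.04, 2.7], [-1, 4.14], [0.28, 2.66], [-3.11, 3.11]. Speed limits (rad/s): [2.57, 2.57, 3.14, 3.14, 3.14, 3.14].

INTERFACE

Orientations are given as [roll, pitch, yaw] about the fixed x, y, z axes, in that order (R = Rz(yaw) Ry(pitch) Rx(roll)).
In Python, from cell import robot gives the robot as it stands.
- The arm moves only by the shell command python3 -m inch 'ROWS' [FORCE]. ROWS is a JSON object of lists of equal length, an entry for each row: "travel": the shift along the tool's x, y, z in mm, a list of three; "turn": the turn about the tool's z in units of 5 degrees (1.0 is 5 degrees); "claw": the closure, from -1 (fully open) to 1 (shut). A call has 1 to 12 rows; each row is the pose to reach, as a shift and turn from the pose commanded when the call began, along the tool's axes at that moment; what a row does not reach only later rows make up. A row lasts 1/10 s, in which the tool goes at most 50 mm and 8.59 degrees, less where a joint would pass 70% of its speed; a pose out of reach is approached as far as the arm can. A call with a gripper value outside its range is refused whole. The fingers move at their own pace and stop on an object; FORCE is the grip in N (left out, the last holds). Time passes only in rows, so rows that repeat a pose let the fingers close. It gives the time, the measured TCP pose, the force, the opening and the grip force at its end, in the units of the state.
- robot.observe(): the state, without advancing time (a new reading comes with each control period).
- robot.read_camera(name): name is "side" or "top"; returns a dict with "pixels" (480x640x3 uint8, red, green, blue), "fx", "fy", "cx", "cy" (pixels), "cam_to_world" (4x4, takes a point from camera to world coordinates). Camera axes: x right, y down, z forward; pixel columns grow to the right and rows downward; lengths in m; the calibration is good to about 2 mm. A picture is of the moment at which its call begins. There is no depth.
- robot.hand_in(): hands the job in; it is judged then, once.
The state is a dict: "time": time; "qpos": joint angles; "qvel": joint speeds; "joint_efforts": joint torques, N m; "tool_pos": TCP position; "tool_rot": TCP orientation; "contact_force": force on the tool from outside, world axes, zero at the start; "torque": the same for the moment, N m; "opening": finger opening in m; "grip_force": force on a finger pad.
Only numpy, scipy, OpenCV 4.12 (cv2) and the standard library are available. Lean on these libraries where they do the work, as an engineer would, in place of code of your own. Each camera call takes 0.05 s, during which the arm holds its last target. There are 200 camera calls.

TASK

Three stands on the bench each carry one sample with a hinged status flag in front. The petri dish has been read: flip the flag on its stand right over its hinge to the other face, by pushing with the fingertips only, from lying out to the right until it lies level on the left, at its stop, with its cross mark up. Turn it over gently, without gripping, forcing or flicking it, leave the other two flags as they are, and do not move or lift the samples and the loose things on the bench.

Things in the scene. Friction and masses are not known exactly. Their poses are not given: they have to be found in the camera images.
- station_dish: Aluminium stand, fixed to the bench, with the flat petri dish on its rear deck; the three stands are alike. Origin on the bench below the flag hinge; x points to the back, away from the robot (yaw -0.42 to 0.05), y to the left. Base 8 mm thick, x -40 to +122, y +-40 mm; rubber pad for the sample round x +82, top 9 mm. Two ears, x +-28 to 34, y +-15, 90 mm high, hold the hinge.
- station_bottle: Aluminium stand, fixed to the bench, with the small brown bottle on its rear deck; the three stands are alike. Origin on the bench below the flag hinge; x points to the back, away from the robot (yaw -0.42 to 0.05), y to the left. Base 8 mm thick, x -40 to +122, y +-40 mm; rubber pad for the sample round x +82, top 9 mm. Two ears, x +-28 to 34, y +-15, 90 mm high, hold the hinge.
- station_pot: Aluminium stand, fixed to the bench, with the white pot on its rear deck; the three stands are alike. Origin on the bench below the flag hinge; x points to the back, away from the robot (yaw -0.42 to 0.05), y to the left. Base 8 mm thick, x -40 to +122, y +-40 mm; rubber pad for the sample round x +82, top 9 mm. Two ears, x +-28 to 34, y +-15, 90 mm high, hold the hinge.
- flag_dish (a joint): Hinge of the flag on the petri dish stand, rad: 0 = level toward the stand's right (station's -y), ring mark up; 1.57 = upright; 3.14 = level toward the left (+y), cross mark up. Hard stops at 0 and 3.14; starts at 0 to 0.25. Stiff hinge (friction 0.03 N m, under 1 N at the free edge; flag 50 g): the flag stays at any angle where it is left.
- flag_bottle (a joint): Hinge of the flag on the brown bottle stand, rad: 0 = level toward the stand's right (station's -y), ring mark up; 1.57 = upright; 3.14 = level toward the left (+y), cross mark up. Hard stops at 0 and 3.14; starts at 0 to 0.25. Stiff hinge (friction 0.03 N m, under 1 N at the free edge; flag 50 g): the flag stays at any angle where it is left.
- flag_pot (a joint): Hinge of the flag on the white pot stand, rad: 0 = level toward the stand's right (station's -y), ring mark up; 1.57 = upright; 3.14 = level toward the left (+y), cross mark up. Hard stops at 0 and 3.14; starts at 0 to 0.25. Stiff hinge (friction 0.03 N m, under 1 N at the free edge; flag 50 g): the flag stays at any angle where it is left.
- dish: flat clear petri dish, 60 mm across, 15 mm high, loose on the deck of its stand, origin at the centre of its underside
- bottle: small brown bottle with white cap, 34 mm across, 66 mm high, loose on the deck of its stand, origin at the centre of its underside
- pot: white screw pot, 54 mm across, 74 mm high, loose on the deck of its stand, origin at the centre of its underside
- blue_tape: blue roll of tape lying flat, 60 mm across, 12 mm high, loose on the bench, origin at the centre of its underside
- pen: highlighter pen lying flat, 133 mm long, 21 mm wide, 16 mm high, loose on the bench, origin at the centre of its underside
- red_cap_bottle: white bottle with red cap, 48 mm across, 85 mm high, loose on the bench among the stands, origin at the centre of its underside
- flag_dish_hinge (a point): hinge line of the flag on the petri dish stand: 75 mm above the bench, midway between the ears, axis along the station's x; axes as the station's
- flag_dish_edge (a point): Middle of the free edge of the flag on the petri dish stand. Flag: white plate 5 mm thick, 50 mm wide along the hinge, 8 to 62 mm from the hinge line, its middle plane through the hinge line. At 0 it overhangs, with 64 mm of air down to the base (72 mm to the bench), so a fingertip fits under its edge. Black relief marks: ring on one face, diagonal cross on the other.
- flag_bottle_hinge (a point): hinge line of the flag on the brown bottle stand: 75 mm above the bench, midway between the ears, axis along the station's x; axes as the station's
- flag_bottle_edge (a point): Middle of the free edge of the flag on the brown bottle stand. Flag: white plate 5 mm thick, 50 mm wide along the hinge, 8 to 62 mm from the hinge line, its middle plane through the hinge line. At 0 it overhangs, with 64 mm of air down to the base (72 mm to the bench), so a fingertip fits under its edge. Black relief marks: ring on one face, diagonal cross on the other.
- flag_pot_hinge (a point): hinge line of the flag on the white pot stand: 75 mm above the bench, midway between the ears, axis along the station's x; axes as the station's
- flag_pot_edge (a point): Middle of the free edge of the flag on the white pot stand. Flag: white plate 5 mm thick, 50 mm wide along the hinge, 8 to 62 mm from the hinge line, its middle plane through the hinge line. At 0 it overhangs, with 64 mm of air down to the base (72 mm to the bench), so a fingertip fits under its edge. Black relief marks: ring on one face, diagonal cross on the other.

How it is judged:
At the end, for the whole second after the job is handed in: The flag of the petri dish stand lies level on the left, at its stop (hinge past 2.99 rad, within about 9 degrees of level) and is still; the free edges of the other two flags are within 20 mm of where they were, the samples and loose things within 20 mm (value of joint flag_dish above 2.99 rad and velocity of joint flag_dish between -0.2 and 0.2 rad/s and not (distance of flag_bottle_edge from where it was at the start of the episode above 0.02 m) and not (distance of flag_pot_edge from where it was at the start of the episode above 0.02 m) and distance of each of dish, bottle, pot, blue_tape, pen, red_cap_bottle from where it was at the start of the episode below 0.02 m); the robot touches nothing.
It fails at once if the flag is squeezed or forced: the fingers bear on it with more than 60 N (contact force between the fingers and flag_dish above 60 N).
It fails at once if the flag is flicked over (faster than 8 rad/s) (velocity of joint flag_dish above 8 rad/s).
It fails at once if one of the other two flags is turned (free edge moved over 20 mm) (distance of any of flag_bottle_edge, flag_pot_edge from where it was at the start of the episode above 0.02 m).
It fails at once if a sample (petri dish, brown bottle, white pot) is moved or lifted over 20 mm (distance of any of dish, bottle, pot from where it was at the start of the episode above 0.02 m).
It fails at once if the tape roll, highlighter or red-capped bottle is moved over 20 mm (distance of any of blue_tape, pen, red_cap_bottle from where it was at the start of the episode above 0.02 m).
It also fails if it takes over 45 s, if anything falls off the work surface, if the arm or the gripper's body presses on something with over 40 N, if the wrist force passes 120 N, or if a joint passes its speed limit or range.

## Working session

There is one attempt and no reset: what is moved stays moved. The work goes in short steps, Python scripts to look and compute and a shell command to move; the robot and the scene stay as the last step left them, time stands still between calls to the robot, and variables do not carry over. Pictures are saved under pics/ and viewed, at most 10 in all, crops included, and the job is handed in when it is done.

```bash
mkdir -p pics
python3 - <<'E'
from cell import robot
import cv2,numpy as np
for n in("top","side"):
    c=robot.read_camera(n); cv2.imwrite(f"pics/{n}0.png",c["pixels"][:,:,::-1]); print(n,c["fx"],c["cx"],c["cy"],np.round(c["cam_to_world"],3).tolist())
s=robot.observe();print(s["time"],s["tool_pos"],s["tool_rot"],s["opening"])
E
```

```text
top 433.63432197979694 317.68909310317713 243.25372569800774 [[0.023, -0.985, 0.17, 0.307], [-1.0, -0.026, -0.012, 0.015], [0.016, -0.17, -0.985, 1.13], [0.0, 0.0, 0.0, 1.0]]
side 517.6717122091518 315.487134742709 234.75986673989541 [[-0.864, -0.243, 0.442, -0.125], [-0.504, 0.377, -0.777, 1.151], [0.023, -0.894, -0.448, 0.745], [0.0, 0.0, 0.0, 1.0]]
0.1 [0.23470181 0.46930919 0.29161747] [-3.14021137e+00 -1.71261671e-04  2.67779287e+00] 0.09173830592572718
```

View pics/top0.png

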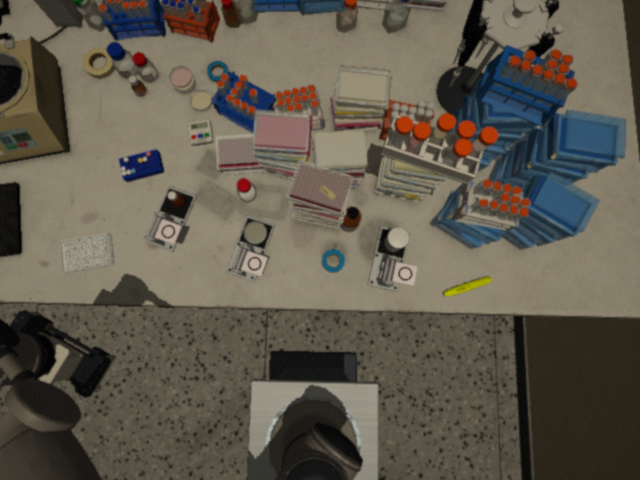

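View pics/side0.png

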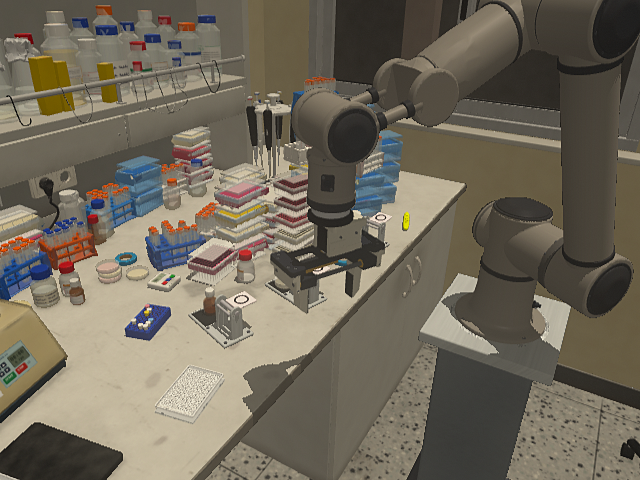

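The top view shows the petri dish stand in the middle: dish at about (257,233), flag with ring at (255,264). The bottle stand is at (170,220) and the pot stand at (395,260). The gripper is at the lower left.

```bash
cat > h.py <<'E'
from cell import robot
import cv2,numpy as np
def ray(c,u,v,z):
    M=np.array(c["cam_to_world"]); d=M[:3,:3]@np.array([(u-c["cx"])/c["fx"],(v-c["cy"])/c["fy"],1]); o=M[:3,3]
    return o+d*(z-o[2])/d[2]
def pix(c,p):
    M=np.linalg.inv(np.array(c["cam_to_world"])); q=M[:3,:3]@np.array(p)+M[:3,3]; return np.round([c["cx"]+c["fx"]*q[0]/q[2],c["cy"]+c["fy"]*q[1]/q[2]],1)
E
python3 - <<'E'
from h import *
im=cv2.imread("pics/top0.png"); x0,y0=215,205
cr=cv2.resize(im[y0:y0+85,x0:x0+70],None,fx=7,fy=7,interpolation=cv2.INTER_CUBIC)
cv2.imwrite("pics/crop.png",cr)
hsv=cv2.cvtColor(im,cv2.COLOR_BGR2HSV)
c=robot.read_camera("top")
m=((hsv[...,2]>195)&(hsv[...,1]<60)).astype(np.uint8); m[:y0]=0;m[y0+85:]=0;m[:,:x0]=0;m[:,x0+70:]=0
for k in cv2.findContours(m,0,2)[0]:
    if cv2.contourArea(k)>50:
        b=cv2.boxPoints(cv2.minAreaRect(k)); print(cv2.contourArea(k),b.tolist()); print([np.round(ray(c,*p,.08),4).tolist() for p in b])
E
```

```text
(no output)
```

View pics/crop.png

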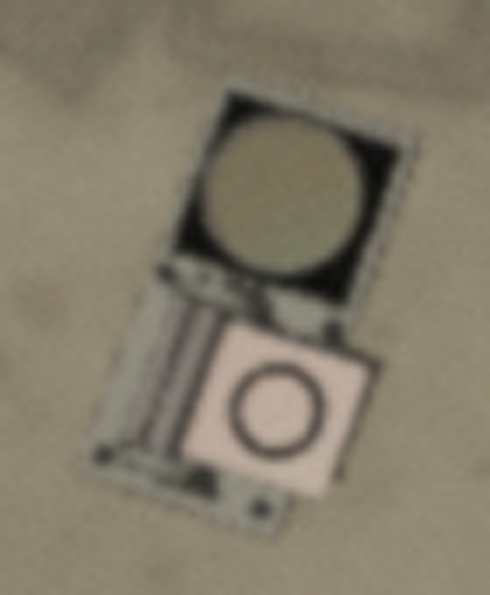

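The crop shows the flag's corners at about (228,320), (378,362), (328,495) and (185,450) in crop pixels. The dish centre is at (283,195), and the base runs from (228,90)/(415,135) to (90,460)/(282,535).

Run:
```python
from h import *
c=robot.read_camera("top")
f=lambda u,v,z: ray(c,215+u/7-.43,205+v/7-.43,z)
P=[f(*p,.08) for p in((228,320),(378,362),(328,495),(185,450))]
B=[f(*p,.008) for p in((228,90),(415,135),(282,535),(90,460))]
D=f(283,195,.024)
for n,q in(("flag",P),("base",B)): print(n,np.round(q,4)[:,:2].tolist())
hi=(P[0]+P[3])/2; ed=(P[1]+P[2])/2
ax=P[0]-P[3]; print("yaw flag",np.arctan2(ax[1],ax[0]), "yaw edge", np.arctan2(*(hi-ed)[[1,0]])-np.pi/2, np.linalg.norm(ax),np.linalg.norm(hi-ed))
b=(B[0]+B[1]-B[2]-B[3]); yaw=np.arctan2(b[1],b[0]); bc=sum(B)/4; e=np.array([np.cos(yaw),np.sin(yaw)])
print("yaw base",yaw,"origin from base",bc[:2]-.041*e,"from dish",D[:2]-.082*e,"flag hinge-side mid",hi,"edge",ed)
s=robot.observe();print(s["time"],s["tool_rot"])
```

```text
flag [[0.4658, 0.1741], [0.4523, 0.1212], [0.4055, 0.1365], [0.4198, 0.1867]]
base [[0.5646, 0.1895], [0.5491, 0.1183], [0.397, 0.1611], [0.423, 0.2333]]
yaw flag -0.266700815042908 yaw edge -0.26393656016710665 0.04760568387481743 0.05337099298208449
yaw base -0.28700862269898264 origin from base [0.44409499 0.18717259] from dish [0.44293975 0.18790981] flag hinge-side mid [0.44279907 0.18041041 0.08      ] edge [0.4288755  0.12888763 0.08      ]
0.2 [-3.14070990e+00 -1.47930802e-04  2.67776509e+00]
```

```bash
python3 -m inch '{"travel":[[-322,-248,0],[-322,-248,0],[-322,-248,0],[-322,-248,0],[-322,-248,0],[-322,-248,0],[-322,-248,0],[-322,-248,0],[-322,-248,0],[-322,-248,0],[-322,-248,0],[-322,-248,0]],"turn":[15.84,15.84,15.84,15.84,15.84,15.84,15.84,15.84,15.84,15.84,15.84,15.84],"claw":[1,1,1,1,1,1,1,1,1,1,1,1]}' 20
python3 - <<'E'
from h import *
s=robot.observe();print(s["time"],s["tool_pos"],s["tool_rot"],s["opening"],s["qpos"])
c=robot.read_camera("side"); p=[pix(c,x) for x in ((.4437,.1875,.075),(.427,.128,.075),(.427,.128,.09),(.4116,.1031,.226))]; print(p)
cv2.imwrite("pics/s1.png",cv2.resize(c["pixels"][220:320,230:380,::-1],None,fx=5,fy=5,interpolation=cv2.INTER_CUBIC))
E
```

```text
time: 1.4
tool_pos: [0.4118, 0.1038, 0.2922]
tool_rot: [-3.141, -0.0, 1.297]
contact_force: [0.6, 0.5, 0.6]
opening: 0.002
grip_force: 0.0
1.4 [0.41175833 0.10379933 0.29215329] [-3.14140786e+00 -4.71637722e-05  1.29684157e+00] 0.001980310290322843 [6.59765902e-02 1.57339182e-01 1.77602753e+00 1.13448864e-04
 1.20838444e+00 3.39891116e-01]
[array([307.2, 273.4]), array([324.6, 265.2]), array([324.8, 260.2]), array([336.8, 209.8])]
```

View pics/s1.png

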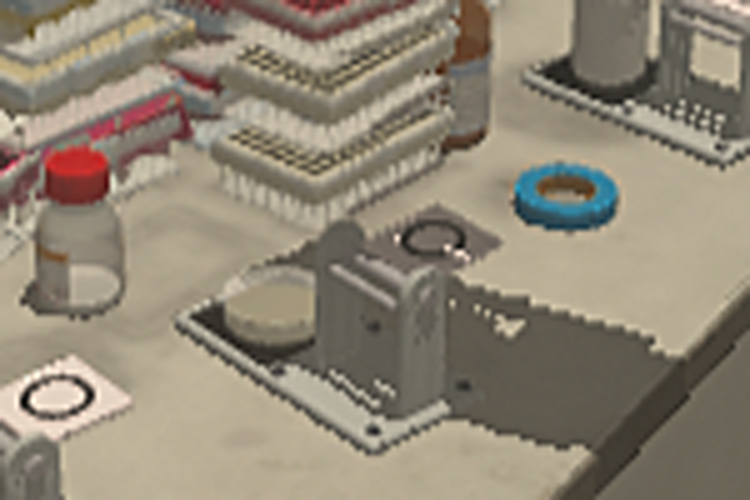

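The flag's free edge runs from (318,261) to (330,268) full-image pixels, so it lies nearly level (angle about 0). A tall stack of boxes stands behind it, with its near corner at about (294,262).

Run:
```python
from h import *
c=robot.read_camera("side")
for u,v in((318,261),(330,268),(324,264.5)): print(ray(c,u,v,.0775))
for u,v in((294,263),(273,252),(319,251)): print("stack",ray(c,u,v,.0))
t=robot.read_camera("top")
for u,v in((291,213),(297,165),(345,225)): print("stacktop",[np.round(ray(t,u,v,z)[:2],3).tolist() for z in(.05,.1,.15)])
cv2.imwrite("pics/t2.png",cv2.resize(t["pixels"][140:300,200:400,::-1],None,fx=4,fy=3.75))
```

```text
[0.45038428 0.12190482 0.0775    ]
[0.40639826 0.13677033 0.0775    ]
[0.42813652 0.12942367 0.0775    ]
stack [0.56988842 0.04992763 0.        ]
stack [0.65848974 0.02774038 0.        ]
stack [ 0.54528045 -0.05225889  0.        ]
stacktop [[0.57, 0.072], [0.557, 0.069], [0.545, 0.067]]
stacktop [[0.698, 0.061], [0.68, 0.058], [0.662, 0.056]]
stacktop [[0.542, -0.067], [0.531, -0.063], [0.52, -0.059]]
```

View pics/t2.png

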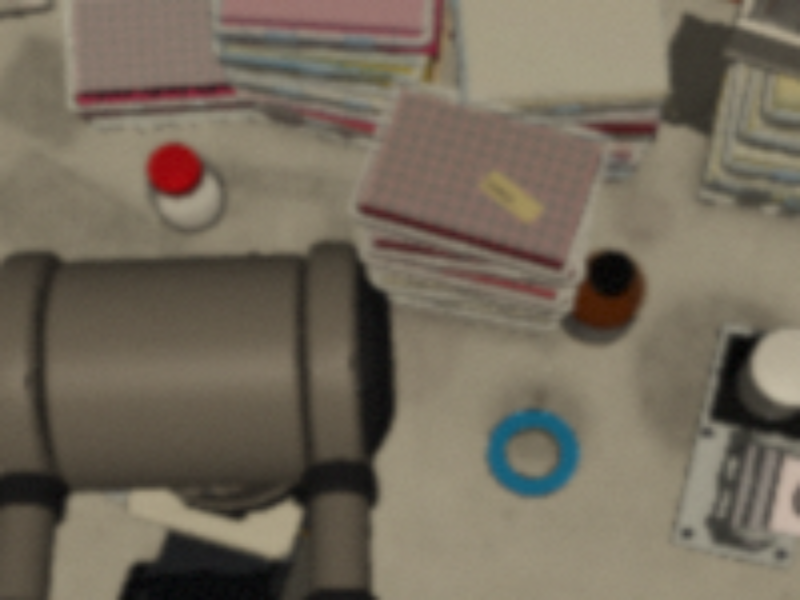

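```bash
python3 -m inch '{"travel":[[0,0,50],[0,0,100],[0,0,140],[0,0,166],[8,0,166],[13,0,166],[16,0,166],[16,0,166]],"turn":[0,0,0,0,0,0,0,0],"claw":[1,1,1,1,1,1,1,1]}'
python3 - <<'E'
from h import *
c=robot.read_camera("side")
cv2.imwrite("pics/s2.png",cv2.resize(c["pixels"][200:320,250:400,::-1],None,fx=5,fy=5,interpolation=cv2.INTER_CUBIC))
E
```

```text
time: 2.35
tool_pos: [0.4173, 0.1199, 0.1277]
tool_rot: [3.138, -0.001, 1.297]
contact_force: [-0.2, -1.9, 0.6]
opening: 0.0006
grip_force: 0.0
```

View pics/s2.png

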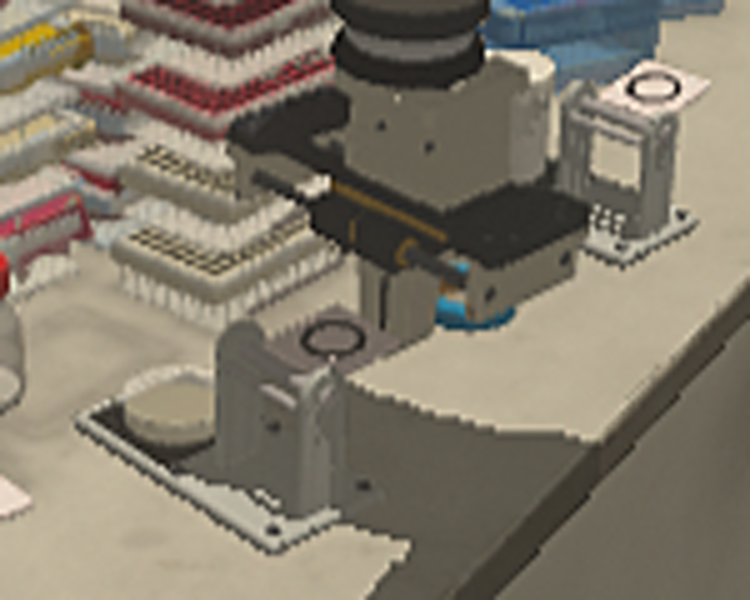

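The fingertip stands against the flag's free edge, roughly at crop pixel (375,335), and the flag still lies level. A light push inward while lifting comes next.

```bash
python3 -m inch '{"travel":[[2,0,0],[3,0,0],[3,0,-4],[3.5,0,-8],[4,0,-12],[4,0,-12]],"turn":[0,0,0,0,0,0],"claw":[1,1,1,1,1,1]}'
python3 - <<'E'
from h import *
c=robot.read_camera("side")
cv2.imwrite("pics/s3.png",cv2.resize(c["pixels"][200:320,250:400,::-1],None,fx=5,fy=5,interpolation=cv2.INTER_CUBIC))
E
```

```text
time: 3.0
tool_pos: [0.4174, 0.123, 0.1388]
tool_rot: [3.141, -0.0, 1.296]
contact_force: [-0.3, -1.6, 0.2]
opening: 0.0002
grip_force: 0.9
```

View pics/s3.png

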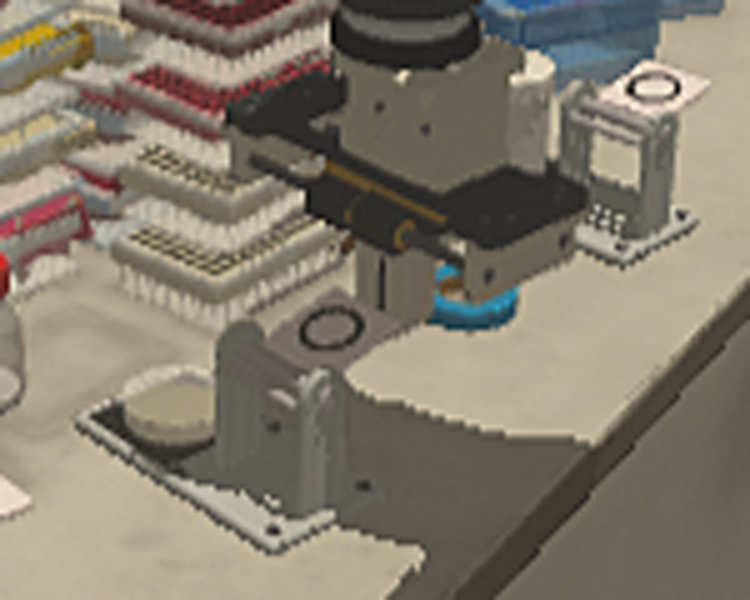

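The flag has started to lift (the far edge is about 10 mm up, angle about 0.17). I'll keep following the arc.

```bash
python3 -m inch '{"travel":[[2,0,-4],[3,0,-8],[5,0,-13],[7.5,0,-18],[11,0,-24],[15,0,-29],[19,0,-34],[24,0,-38],[29,0,-41],[34,0,-44],[40,0,-47],[40,0,-47]],"turn":[0,0,0,0,0,0,0,0,0,0,0,0],"claw":[1,1,1,1,1,1,1,1,1,1,1,1]}'
python3 - <<'E'
from h import *
c=robot.read_camera("side")
cv2.imwrite("pics/s4.png",cv2.resize(c["pixels"][200:320,250:400,::-1],None,fx=5,fy=5,interpolation=cv2.INTER_CUBIC))
E
```

```text
time: 4.25
tool_pos: [0.4285, 0.1623, 0.1855]
tool_rot: [3.141, -0.001, 1.296]
contact_force: [1.2, 0.6, -0.7]
opening: 0.0006
grip_force: 0.0
```

View pics/s4.png

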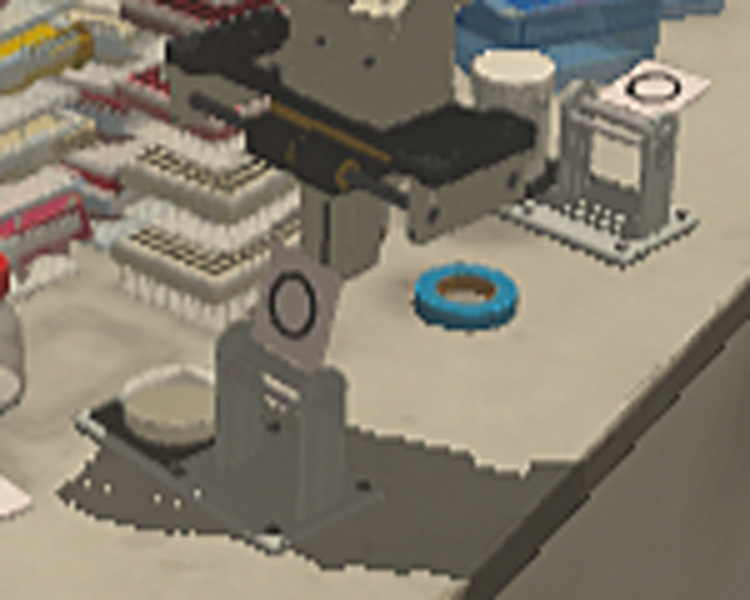

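The flag stands at about 70°, ring still to the left, with the finger behind it at crop pixel (340,240). I'll continue over the top and down.

```bash
python3 -m inch '{"travel":[[6,0,0],[12,0,0],[18,0,0],[26,0,0.5],[33.5,0,1.5],[41,0,4.5],[47.5,0,8.5],[53,0,14],[58,0,20],[61,0,25.5],[63,0,30.5],[63,0,30.5]],"turn":[0,0,0,0,0,0,0,0,0,0,0,0],"claw":[1,1,1,1,1,1,1,1,1,1,1,1]}'
python3 -m inch '{"travel":[[1,0,2],[1.5,0,4],[2,0,6],[2,0,8],[2,0,9],[2,0,9]],"turn":[0,0,0,0,0,0],"claw":[1,1,1,1,1,1]}'
```

```text
time: 5.5
tool_pos: [0.4449, 0.2221, 0.1538]
tool_rot: [-3.14, 0.001, 1.296]
contact_force: [-0.2, 0.8, 0.2]
opening: 0.0009
grip_force: 0.0
time: 6.1
tool_pos: [0.4459, 0.224, 0.1456]
tool_rot: [-3.142, -0.0, 1.295]
contact_force: [0.3, -0.4, -0.9]
opening: 0.0002
grip_force: 0.0
```

```bash
python3 -m inch '{"travel":[[0,0,1],[0,0,1.5],[0,0,2],[0,0,2]],"turn":[0,0,0,0],"claw":[1,1,1,1]}'
python3 - <<'E'
from h import *
c=robot.read_camera("side")
cv2.imwrite("pics/s5.png",cv2.resize(c["pixels"][200:320,230:380,::-1],None,fx=5,fy=5,interpolation=cv2.INTER_CUBIC))
E
```

```text
time: 6.5
tool_pos: [0.4459, 0.224, 0.1437]
tool_rot: [3.142, -0.0, 1.295]
contact_force: [0.9, -0.3, -0.6]
opening: 0.0006
grip_force: 0.0
```

View pics/s5.png

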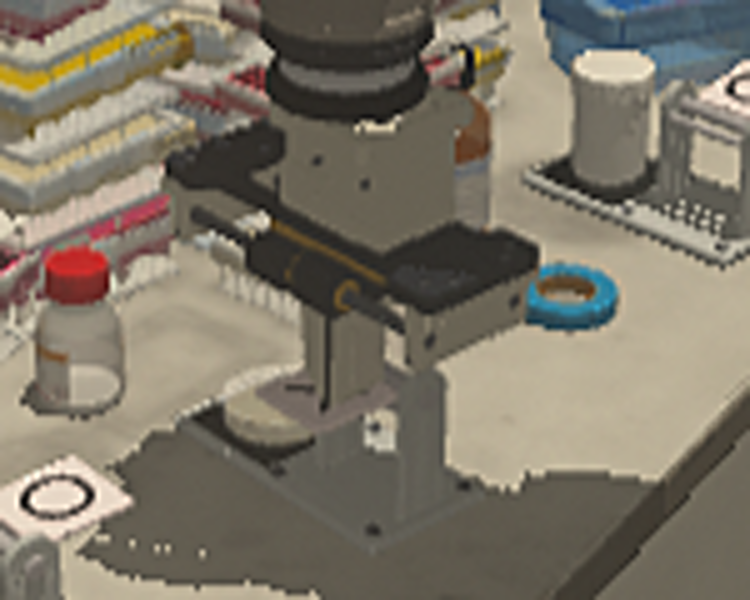

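The flag now lies out to the left, close to level, under the fingertips at crop pixel (330,400). I'll press on gently until the stop shows in the force.

```bash
python3 -m inch '{"travel":[[0,0,0.5],[0,0,1],[0,0,1]],"turn":[0,0,0],"claw":[1,1,1]}'; python3 -m inch '{"travel":[[0,0,0.5],[0,0,1],[0,0,1]],"turn":[0,0,0],"claw":[1,1,1]}'
```

```text
time: 6.85
tool_pos: [0.4459, 0.224, 0.1432]
tool_rot: [3.141, -0.0, 1.295]
contact_force: [-1.6, 0.1, 5.8]
opening: 0.0004
grip_force: 2.5
time: 7.15
tool_pos: [0.4459, 0.224, 0.143]
tool_rot: [3.141, -0.0, 1.296]
contact_force: [-2.9, -0.9, 12.8]
opening: 0.0002
grip_force: 6.3
```

At the stop: the force rises to 13 N with no further travel. Now I'll retreat straight up and check.

```bash
python3 -m inch '{"travel":[[0,0,-3],[0,0,-20],[0,0,-60],[0,0,-110],[0,0,-150],[-50,0,-150],[-100,0,-150],[-150,0,-150],[-150,0,-150],[-150,0,-150]],"turn":[0,0,0,0,0,0,0,0,0,0],"claw":[1,1,1,1,1,1,1,1,1,1]}'
python3 - <<'E'
from h import *
c=robot.read_camera("side")
cv2.imwrite("pics/s6.png",cv2.resize(c["pixels"][200:320,200:400,::-1],None,fx=4,fy=4,interpolation=cv2.INTER_CUBIC))
E
```

```text
time: 8.15
tool_pos: [0.4051, 0.0788, 0.2919]
tool_rot: [3.141, -0.001, 1.292]
contact_force: [0.1, 0.5, 0.2]
opening: 0.0004
grip_force: 0.0
```

View pics/s6.png

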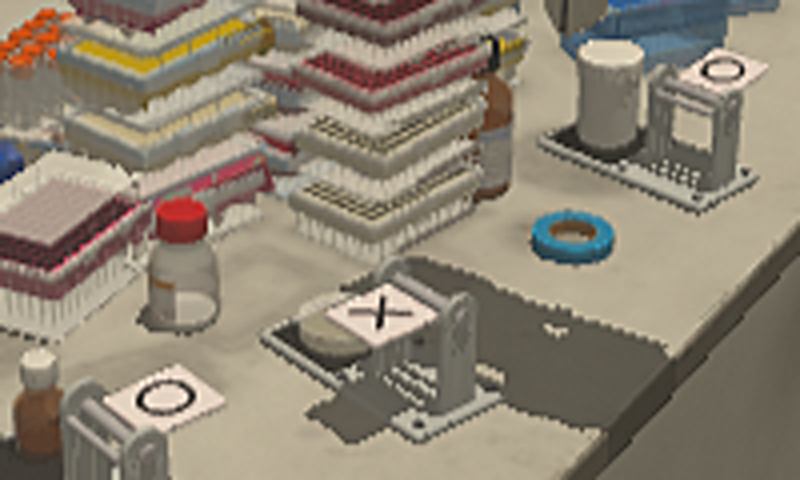

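The flag lies level on the left with its cross up, at crop pixel (380,313). The other two flags still show their rings, and nothing else appears moved.

```bash
python3 -c "
from cell import robot; print(robot.hand_in())"
```

```text
the job is handed in; nothing more can be done
None
```

The petri dish flag is turned over and lies level on the left at its stop with its cross up; nothing else appears to have moved, and the job was handed in after about 8 s of the 45 s allowed (no verdict was returned).

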